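# Weigh the small lidded pot on its hand scale

## Robot

A 6-joint arm with a two-finger parallel gripper is mounted at the origin on the work surface. World frame = base frame: x ahead of the robot, y to its left, z up, the work surface at z = 0. Lengths are in mm, angles in degrees, forces in N, time in s.
With the tool pointing down it reaches from about 350 to 850 mm from the base axis. Payload 8.1 kg.
Tool frame: the origin (TCP) lies midway between the tips of the shut fingers; the grasp point (between the pads) lies 19 mm behind it; x points along the fingers, y is the direction in which the jaws open and shut, and the axes are right-handed (so a half turn about x gives the same grasp; the last joint's range is limited). The gripper opens to 85 mm and grips with 20 to 120 N. Pads are 22 mm wide; open, the fingers measure 114 mm over their backs; the gripper's body (76 mm by 85 mm) begins 54 mm behind the grasp point. The pads swing forward as they close: fully open they stand 13 mm farther back than shut.
Start: joints at [-75.138, 7.471, 85.268, -0, 87.261, -4.893], TCP at [202.825, -564.683, 198.292] pointing down, gripper open.
Joint ranges: [-169.43, 169.43], [-51.17, 129.36], [1.28, 143.12], [-76.62, 256.62], [0, 156.53], [-152.29, 152.29]. Speed limits (degrees/s): [136.94, 136.94, 159.86, 180, 180, 180].

## Interface

Orientations are given as [roll, pitch, yaw] about the fixed x, y, z axes, in that order (R = Rz(yaw) Ry(pitch) Rx(roll)).
In Python, from bench import r gives the robot as it stands.
- The arm moves only by the tool move_arm, never from a script. Its argument "deltas" is a list of rows, each a list of 2 entries, a list of its own where there are three numbers: the shift along the tool's x, y, z in mm, then the turn about the tool's x in degrees. A call has 1 to 12 rows; each row is the pose to reach, as a shift and turn from the pose measured when the call began, along the tool's axes at that moment; what a row does not reach only later rows make up. A row lasts 1/8 s, in which the tool goes at most 62.5 mm and 10.7 degrees, less where a joint would pass 70% of its speed; a pose out of reach is approached as far as the arm can. A call with a gripper value outside its range is refused whole. "jaw" is the opening, from -1 (shut) to 1 (fully open), set as the call begins (left out, the last holds). The fingers move at their own pace and stop on an object; "squeeze" is the grip in N (left out, the last holds). Time passes only in rows, so rows that repeat a pose let the fingers close. It gives the time, the measured TCP pose, the force and the opening at its end, in the units of the state.
- r.sense(): the state, without advancing time (a new reading comes with each control period).
- r.snapshot(name): name is "scene" or "top" or "wrist"; returns (picture, depth): 400x640x3 uint8, red, green, blue; 400x640 float32, mm along the optical axis (not along the pixel's ray), 0 where there is no reading.
- r.get_calibration(name): a dict with "fovy" (degrees; the focal length in pixels is half the picture's height over the tangent of half this angle, whatever the lens; pixels are square), "cx", "cy" (the principal point, pixels), "k1" (the pictures are not rectified: a ray, as slopes to the right and down, at radius r is drawn at 1 + k1 r^2 times it, then the intrinsics apply), "position" and "attitude" of the camera in the world; the wrist camera has in their place "tool_from_camera" (4x4, takes a point from camera to tool coordinates, whose origin is the TCP and whose axes are the tool frame's). Camera axes: x right, y down, z forward; pixel columns grow to the right and rows downward; lengths in mm; the calibration is good to about 2 mm. A picture is of the moment at which its call begins: read the wrist's pose just before it. get_calibration takes no time and is no camera call.
- r.hand_in(): hands the job in, once; it reports no verdict.
The state is a dict: "time": time; "joint_pos": joint angles; "qd": joint speeds; "joint_efforts": joint torques, N m; "tool_pos": TCP position; "tcp_rot": TCP orientation; "ft_force": force on the tool from outside, world axes, zero at the start; "wrist_torque": the same for the moment, N m; "finger_gap": finger opening in mm.
Only numpy, scipy, OpenCV 4.12 (cv2) and the standard library are available. Lean on these libraries where they do the work, as an engineer would, in place of code of your own. Each camera call takes 0.05 s, during which the arm holds its last target. There are 200 camera calls.

## Task

Weigh the smaller of the two lidded round pots: lift it by the handle of its own sprung hand scale until the pot hangs clear of the table by a few centimetres (never more than 10), and hold it hanging still and upright for two seconds so that the reading settles. Then lower it gently to stand upright on the table where it was, and let go. Leave the larger pot where it is.

Things in the scene. Friction and masses are not known exactly. Their poses are not given: they have to be found in the camera images.
- small_pot: The smaller lidded round terracotta pot, the one to weigh: 90 mm across the rim, 76 mm across the foot, 68 mm high with its flat lid, loose on the table, 0.33 to 0.55 kg. A stiff steel wire bail arches over the lid along the pot's y axis to 96 mm height, and a hand scale is hooked to it upright and does not swing or come off. Origin: centre of the pot's underside (0 mm above the table when it stands); z up.
- small_handle (a point): Centre of the black handle bar at the top of the small pot's hand scale, straight above the pot's centre, 194 mm above the pot's underside when the spring is relaxed. The bar is 80 mm long along this point's y axis, 18 mm thick along its x axis and 22 mm high (z up); grip it across the 18 mm. Below the bar is a neck 12 mm in diameter, 19 mm free height, then the aluminium tube of 24 mm diameter and 53 mm height.
- small_scale (a joint): Extension in m of the small pot's hand scale: 0 relaxed, growing as the handle and tube are pulled straight up from the pot, at most 0.045. Spring 180 N per m, slightly damped: the pot leaves the table once the handle has risen about 18 to 30 mm, depending on its weight, and from then on it rises with the handle.
- big_pot: The larger lidded round terracotta pot, to be left alone: 128 mm across the rim, 104 mm across the foot, 103 mm high with its lid, with a hand scale of the same kind whose handle bar (80 mm along the pot's y axis) has its centre 229 mm above the table. Origin: centre of its underside; z up. The two pots' centres are at least 190 mm apart.
Things that resemble listed ones, but are neither listed nor needed, are in the scene too. What is shaped like the small_pot but purple is not meant.

How it is judged (in metres and radians):
On the way:
1. the small pot hangs still and upright on its stretched scale, clear of the table, for 1.5 s (height (world z) of small_pot above 0.01 m and value of joint small_scale above 0.012 m and angle between small_pot's own z axis and vertical below 0.2 rad and linear speed of small_pot below 0.05 m/s), for 1.5 s.
At the end, for the whole second after the job is handed in: The small pot stands at rest and upright (within 6 degrees) on the table within 40 mm of where it began, its scale relaxed (under 6 mm), and the larger pot is within 20 mm of its start (height (world z) of small_pot below 0.005 m and angle between small_pot's own z axis and vertical below 0.1 rad and distance of small_pot from where it was at the start of the episode below 0.04 m and value of joint small_scale below 0.006 m and linear speed of small_pot below 0.03 m/s and distance of big_pot from where it was at the start of the episode below 0.02 m); the robot touches nothing.
It fails at once if the larger pot is shifted by more than 20 mm or tipped by more than 0.2 rad (distance of big_pot from where it was at the start of the episode above 0.02 m or angle between big_pot's own z axis and vertical above 0.2 rad).
It fails at once if the small pot is raised more than 100 mm (with 5 mm to spare) (height (world z) of small_pot above 0.105 m).
It fails at once if the small pot is dropped or flung (over 0.5 m/s) (linear speed of small_pot above 0.5 m/s).
It fails at once if the small pot is tipped by more than 0.5 rad (angle between small_pot's own z axis and vertical above 0.5 rad).
It also fails if it takes over 40 s, if anything falls off the work surface, if the arm or the gripper's body presses on something with over 40 N, if the wrist force passes 120 N, or if a joint passes its speed limit or range.

## Working session

There is one attempt and no reset: what is moved stays moved. The work goes in short steps, Python scripts to look and compute and a tool call to move; the robot and the scene stay as the last step left them, time stands still between calls to the robot, and variables do not carry over. Pictures are saved under pics/ and viewed, about 8 in all and at most 12, crops included, and the job is handed in when it is done.

Besides the shell and the picture viewer there is one more tool, called after "Emit:" as name([rows], argument=value, ...), one row to a line, values as JSON. move_arm: Moves the arm, as the interface text tells. Its arguments: {"type":"object","properties":{"deltas":{"type":"array","items":{"type":"array"}},"jaw":{"type":"number"},"squeeze":{"type":"number"}},"required":["deltas"]}

```bash
ls; mkdir -p pics; cat > h.py <<'E'
import numpy as np, cv2
from scipy.spatial.transform import Rotation as R
from bench import r
def cam(n,s=None):
    c=r.get_calibration(n); f=200/np.tan(np.radians(c['fovy']/2))
    return c,f
def pts(n,uv,depth):
    """world points from pixels+depth (fixed cams)"""
    c,f=cam(n); uv=np.atleast_2d(uv).astype(float)
    K=np.array([[f,0,c['cx']],[0,f,c['cy']],[0,0,1.]])
    d=(uv-[c['cx'],c['cy']])/f; u=d.copy()
    for _ in range(20): u=d/(1+c['k1']*(u**2).sum(1,keepdims=True))
    P=np.c_[u,np.ones(len(u))]*np.asarray(depth).reshape(-1,1)
    if 'tool_from_camera' in c:
        s=r.sense(); T=np.array(c['tool_from_camera']); P=P@T[:3,:3].T+T[:3,3]
        return P@R.from_euler('xyz',s['tcp_rot'],degrees=True).as_matrix().T+s['tool_pos']
    A=np.array(c['attitude']); 
    A=A if A.shape==(3,3) else R.from_euler('xyz',A,degrees=True).as_matrix()
    return P@A.T+c['position']
E
python3 - <<'E'
from h import *
for n in('scene','top'):
    print(n,r.get_calibration(n)); p,d=r.snapshot(n); cv2.imwrite(f'pics/{n}.png',p[:,:,::-1]); np.save(f'{n}.npy',d); print(d[::80,::80].round())
print(r.sense())
E
```

```text
pics
scene {'fovy': 45.90368028037338, 'cx': 324.3238236232826, 'cy': 199.71983395574287, 'k1': 0.035270164815308105, 'position': array([ 902.87076129, -663.80896456,  673.11902643]), 'attitude': array([-127.04764149,   -0.63523041,   33.28534841])}
[[1512. 1801. 1028.    0. 2355. 3277. 1859. 1652.]
 [2991. 1704. 1041. 1674. 1684. 1697. 1699. 1610.]
 [1489. 1246. 1153. 1253. 1257. 1260. 1267. 1276.]
 [ 994.  997.  999. 1001. 1006. 1009. 1011. 1016.]
 [ 609.  832.  834.  751.  833.  840.  840.  846.]]
top {'fovy': 50.16691834982658, 'cx': 318.2152031378329, 'cy': 202.5954941576129, 'k1': 3.0036199850862972e-05, 'position': array([342.87905122, -44.40971964, 987.60491929]), 'attitude': array([-168.06046518,    0.25067805,  -97.44592856])}
[[1867. 1935. 1982. 1974. 1980. 1119. 1118. 1121.]
 [1082. 1030. 1077. 1077. 1074. 1072. 1073. 1066.]
 [ 965. 1037. 1031. 1032. 1029.  816.  815.  850.]
 [ 995.  993.  995.  898.  994.  921.  988.  988.]
 [ 954.  958.  955.  955.  955.  952.  954.  950.]]
{'time': 0.1, 'joint_pos': array([-7.51363660e+01,  7.51293447e+00,  8.53234270e+01,  4.10723437e-04,
        8.72601779e+01, -4.89522326e+00]), 'qd': array([ 0.02886437, -0.01554505, -0.08510087,  0.11284138,  0.03688878,
       -0.09843006]), 'joint_efforts': array([ 4.50424131e-04, -5.70948279e+01, -5.01942122e+01, -2.35873113e-04,
        8.11836304e-03,  7.54826874e-05]), 'tool_pos': array([ 202.69919455, -564.14391926,  197.32320156]), 'tcp_rot': array([-95.13868636,  89.90345982, 104.62015093]), 'ft_force': array([ 0.77845647, -0.55437692, -0.1852947 ]), 'wrist_torque': array([ 0.02764576,  0.02990287, -0.0333189 ]), 'finger_gap': 85.23356051199882}
```

View pics/scene.png

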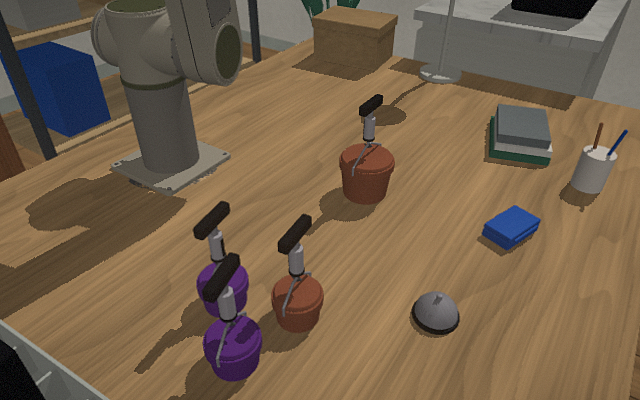

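View pics/top.png

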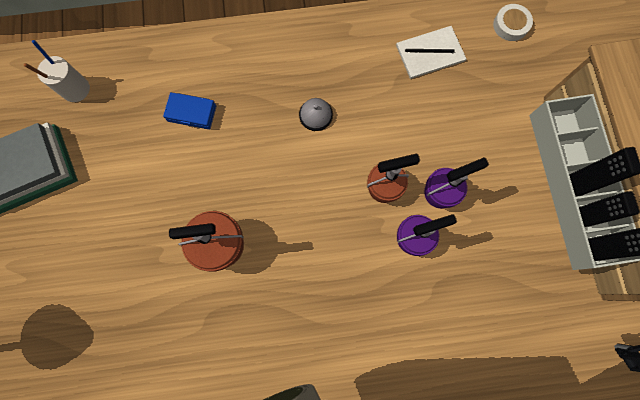

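Top view candidates: small terracotta pot at (388,182), handle (400,162); big terracotta pot at (212,240), handle (192,231); purple pots at (446,188) and (418,235), with handles (467,170) and (435,226). In the scene view, the small terracotta pot is at (298,300), with its handle at (295,235). I choose the small terracotta one. Next I measure the handles and check the choice in a crop.

```bash
python3 - <<'E'
from h import *
V,U=np.mgrid[:400,:640]; uv=np.c_[U.ravel(),V.ravel()]
for n in('top','scene'):
    img=cv2.imread(f'pics/{n}.png'); d=np.load(n+'.npy')
    W=pts(n,uv,d.ravel()).reshape(400,640,3)
    m=((img.max(2)<75)&(W[...,2]>165)&(W[...,2]<260)&(W[...,0]>250)&(W[...,0]<850)&(abs(W[...,1])<450)).astype(np.uint8)
    k,l,s,c=cv2.connectedComponentsWithStats(m)
    for i in range(1,k):
        if s[i,4]<100: continue
        P=W[l==i]; (cx,cy),(w,h),a=cv2.minAreaRect(P[:,:2].astype(np.float32))
        b=cv2.boxPoints(((cx,cy),(w,h),a)); e=b[1]-b[0] if np.hypot(*(b[1]-b[0]))>np.hypot(*(b[2]-b[1])) else b[2]-b[1]
        print(n,'handle px',c[i].round(),'n',s[i,4],'ctr',round(cx),round(cy),'size',round(w),round(h),'dir',round(np.degrees(np.arctan2(e[1],e[0])),1)%180,'z',np.percentile(P[:,2],[5,50,95]).round())
    hsv=cv2.cvtColor(img,cv2.COLOR_BGR2HSV)
    for nm,lo,hi in(('terra',(0,130,50),(10,255,255)),('purple',(130,100,40),(160,255,255))):
        k,l,s,c=cv2.connectedComponentsWithStats(cv2.inRange(hsv,lo,hi))
        for i in range(1,k):
            if s[i,4]>300:
                P=W[l==i]; zt=np.percentile(P[:,2],90); T=P[abs(P[:,2]-zt)<6]; (cx,cy),rr=cv2.minEnclosingCircle(T[:,:2].astype(np.float32))
                print(n,nm,c[i].round(),s[i,4],'ctr',round(cx),round(cy),'r',round(rr),'z',round(zt))
img=cv2.imread('pics/scene.png'); cv2.imwrite('pics/crop.png',cv2.resize(img[190:390,170:350],None,fx=3,fy=3,interpolation=2))
s=r.sense(); M=R.from_euler('xyz',s['tcp_rot'],degrees=True).as_matrix(); print('tool axes cols\n',M.round(3))
E
```

```text
top handle px [398. 163.] n 436 ctr 567 -226 size 18 79 dir 96.3 z [191. 204. 207.]
top handle px [467. 169.] n 416 ctr 537 -354 size 18 78 dir 105.1 z [193. 204. 207.]
top handle px [434. 225.] n 427 ctr 439 -272 size 18 78 dir 100.2 z [197. 204. 207.]
top handle px [193. 232.] n 554 ctr 478 168 size 22 80 dir 92.0 z [186. 239. 241.]
top terra [388. 189.] 708 ctr 555 -227 r 41 z 70
top terra [217. 223.] 770 ctr 501 161 r 54 z 105
top terra [213. 253.] 1475 ctr 475 167 r 59 z 105
top purple [444. 190.] 1065 ctr 537 -356 r 42 z 70
top purple [410. 225.] 423 ctr 452 -269 r 36 z 70
top purple [420. 244.] 618 ctr 432 -276 r 41 z 70
scene handle px [370. 105.] n 305 ctr 482 166 size 79 21 dir 88.8 z [220. 234. 240.]
scene handle px [211. 220.] n 670 ctr 441 -275 size 18 79 dir 100.2 z [187. 202. 205.]
scene handle px [294. 234.] n 646 ctr 569 -228 size 17 79 dir 96.2 z [188. 203. 205.]
scene handle px [220. 278.] n 908 ctr 539 -357 size 20 80 dir 103.1 z [187. 203. 206.]
scene terra [366. 172.] 2318 ctr 482 166 r 60 z 103
scene terra [298. 303.] 2110 ctr 569 -228 r 41 z 68
scene purple [207. 289.] 456 ctr 418 -284 r 31 z 69
scene purple [239. 287.] 562 ctr 464 -262 r 29 z 68
scene purple [234. 348.] 2751 ctr 539 -357 r 42 z 68
tool axes cols
 [[-0.     0.338 -0.941]
 [ 0.002 -0.941 -0.338]
 [-1.    -0.002 -0.   ]]
```

View pics/crop.png

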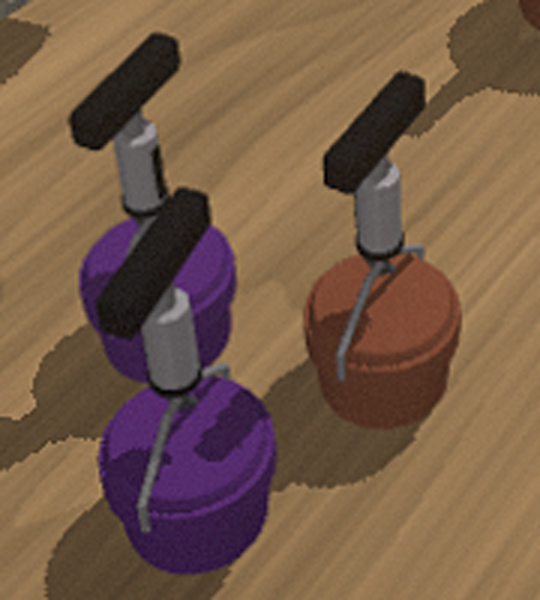

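The crop shows the terracotta small pot at (380,340) with its own scale and handle at (375,130). The two purple look-alikes are separate from it. I move to a hover above the handle.

Emit:
move_arm([
  [[-50,0,0],0],
  [[-90,-10,-24],-5],
  [[-90,-30,-70],-13],
  [[-90,-50,-118],-21],
  [[-90,-72,-170],-30],
  [[-90,-95,-225],-39],
  [[-90,-118,-280],-48],
  [[-90,-142,-335],-57],
  [[-90,-162,-382],-65],
  [[-90,-180,-425],-72],
  [[-90,-190,-450],-76],
  [[-90,-194,-458],-76.5],
], jaw=1)

```text
time: 1.6
tool_pos: [568.8, -225.5, 286.9]
tcp_rot: [-151.1, 89.8, 125.3]
ft_force: [-0.0, -0.4, 0.4]
finger_gap: 85.3
```

```bash
python3 - <<'E'
from h import *
s=r.sense(); print(s); print(R.from_euler('xyz',s['tcp_rot'],degrees=True).as_matrix().round(3))
p,d=r.snapshot('wrist'); cv2.imwrite('pics/w1.png',p[:,:,::-1])
V,U=np.mgrid[:400,:640]; W=pts('wrist',np.c_[U.ravel(),V.ravel()],d.ravel()).reshape(400,640,3)
m=((p.max(2)<75)&(abs(W[...,2]-200)<15)&(np.hypot(W[...,0]-568,W[...,1]+227)<70)).astype(np.uint8)
P=W[m>0]; print(len(P))
if len(P)>50: print(cv2.minAreaRect(P[:,:2].astype(np.float32)),np.percentile(P[:,2],[5,50,95]), np.argwhere(m).mean(0))
E
```

```text
{'time': 1.6, 'joint_pos': array([-2.64741407e+01,  8.39302188e+00,  7.51070280e+01,  7.67948529e-02,
        9.66419950e+01, -3.28371269e+01]), 'qd': array([ 4.56885364,  3.24433444, -3.91767102, -0.72631264,  0.59063389,
        3.651994  ]), 'joint_efforts': array([  0.831884  , -58.61486435, -50.82924843,   0.30938152,
        -0.0830967 ,  -0.47277309]), 'tool_pos': array([ 568.82898628, -225.49751635,  286.89070475]), 'tcp_rot': array([-151.08117645,   89.83876427,  125.29059761]), 'ft_force': array([-0.04690993, -0.41989149,  0.40819734]), 'wrist_torque': array([-0.01505962, -0.02373223,  0.06223291]), 'finger_gap': 85.26295318561606}
[[-0.002  0.994  0.111]
 [ 0.002  0.111 -0.994]
 [-1.    -0.001 -0.002]]
1842
((567.0359497070312, -225.64797973632812), (17.570270538330078, 77.98346710205078), 6.5774760246276855) [202.10152126 204.88365521 206.17038012] [180.50271444 317.11183496]
```

View pics/w1.png

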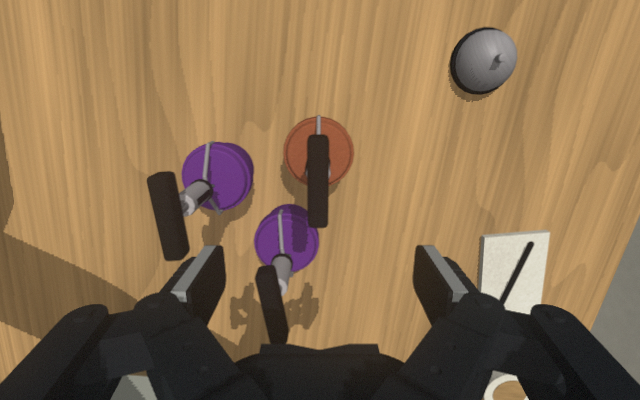

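The wrist view shows the terracotta pot's handle at (317,180), running parallel to the pads and midway between the fingers. Both purple handles are outside the fingers' path. I descend and close.

Emit:
move_arm([
  [[20,-1.5,1],0],
  [[45,-1.5,1],0],
  [[70,-1.5,1],0],
  [[92,-1.5,1],0],
  [[106,-1.5,1],0],
  [[113,-1.5,1],0],
  [[113,-1.5,1],0],
  [[113,-1.5,1],0],
])

```text
time: 2.65
tool_pos: [567.8, -226.7, 175.0]
tcp_rot: [170.6, 89.9, 86.9]
ft_force: [0.6, -0.6, 0.6]
finger_gap: 85.2
```

Emit:
move_arm([
  [[0,0,0],0],
  [[0,0,0],0],
  [[0,0,0],0],
  [[0,0,0],0],
  [[0,0,0],0],
  [[0,0,0],0],
  [[0,0,0],0],
  [[0,0,0],0],
], jaw=-1, squeeze=50)

```text
time: 3.65
tool_pos: [567.8, -226.7, 175.0]
tcp_rot: [170.5, 89.9, 86.8]
ft_force: [0.3, 0.8, -0.1]
finger_gap: 0.2
```

```bash
python3 - <<'E'
from h import *
s=r.sense(); print(s['tool_pos'],s['finger_gap'],s['ft_force'],s['time'])
p,d=r.snapshot('scene'); cv2.imwrite('pics/g1.png',cv2.resize(p[130:370,150:400,::-1],None,fx=2.4,fy=2.4))
E
```

```text
[ 567.80311502 -226.73853992  175.04298777] 0.18924306930189103 [ 0.29383503  0.84768434 -0.09544296] 3.65
```

View pics/g1.png

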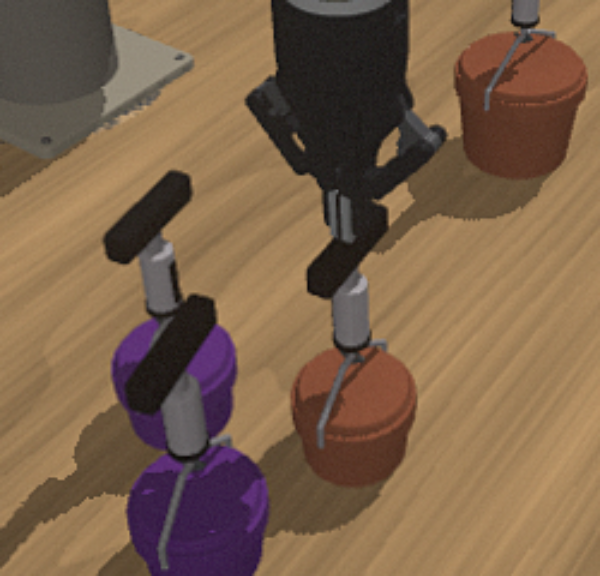

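The gripper is fully shut with nothing in it (gap 0.2). The crop shows the finger tips ending at (340,238), behind or above the handle at (350,245). The pot hasn't moved. I check with depth where the fingers really are.

```bash
python3 - <<'E'
from h import *
V,U=np.mgrid[:400,:640]; uv=np.c_[U.ravel(),V.ravel()]
for n in('scene','wrist','top'):
    p,d=r.snapshot(n); cv2.imwrite(f'pics/{n}2.png',p[:,:,::-1])
    W=pts(n,uv,d.ravel()).reshape(400,640,3)
    if n=='scene':
        for v in range(200,262,4):
            print(v,[(u,*W[v,u].round().astype(int)) for u in (286,290,294,298)])
    if n=='wrist':
        for v in range(100,400,20): print(v,[(u,*W[v,u].round().astype(int)) for u in (300,320,340)])
w=cv2.imread('pics/wrist2.png');t=cv2.imread('pics/top2.png')[100:300,300:540]
cv2.imwrite('pics/wt2.png',np.vstack([cv2.resize(w,(480,300)),cv2.resize(t,(480,300))]))
E
```

```text
200 [(286, np.int64(564), np.int64(-239), np.int64(263)), (290, np.int64(563), np.int64(-229), np.int64(257)), (294, np.int64(580), np.int64(-241), np.int64(272)), (298, np.int64(586), np.int64(-240), np.int64(273))]
204 [(286, np.int64(563), np.int64(-239), np.int64(256)), (290, np.int64(568), np.int64(-236), np.int64(256)), (294, np.int64(576), np.int64(-237), np.int64(260)), (298, np.int64(584), np.int64(-237), np.int64(264))]
208 [(286, np.int64(564), np.int64(-240), np.int64(250)), (290, np.int64(565), np.int64(-233), np.int64(246)), (294, np.int64(578), np.int64(-240), np.int64(255)), (298, np.int64(583), np.int64(-237), np.int64(256))]
212 [(286, np.int64(559), np.int64(-234), np.int64(236)), (290, np.int64(569), np.int64(-238), np.int64(243)), (294, np.int64(575), np.int64(-236), np.int64(245)), (298, np.int64(580), np.int64(-233), np.int64(244))]
216 [(286, np.int64(557), np.int64(-233), np.int64(227)), (290, np.int64(568), np.int64(-237), np.int64(235)), (294, np.int64(575), np.int64(-237), np.int64(238)), (298, np.int64(580), np.int64(-233), np.int64(237))]
220 [(286, np.i
[... 4101 characters left out ...]
np.int64(560), np.int64(-154), np.int64(351))]
320 [(300, np.int64(561), np.int64(-211), np.int64(281)), (320, np.int64(570), np.int64(-238), np.int64(246)), (340, np.int64(571), np.int64(-209), np.int64(281))]
340 [(300, np.int64(562), np.int64(-216), np.int64(282)), (320, np.int64(596), np.int64(-466), np.int64(0)), (340, np.int64(571), np.int64(-211), np.int64(287))]
360 [(300, np.int64(562), np.int64(-217), np.int64(288)), (320, np.int64(567), np.int64(-216), np.int64(287)), (340, np.int64(572), np.int64(-216), np.int64(287))]
380 [(300, np.int64(563), np.int64(-217), np.int64(293)), (320, np.int64(567), np.int64(-216), np.int64(293)), (340, np.int64(571), np.int64(-215), np.int64(294))]
```

View pics/wt2.png

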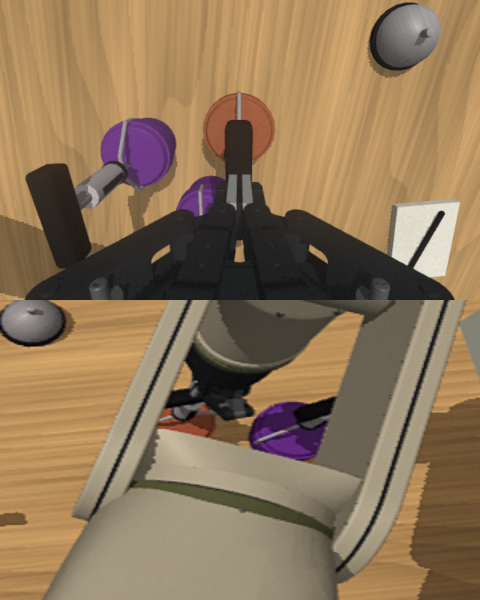

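The wrist view (top half) shows the shut finger tips on top of the bar. Depth puts the real tips at z ≈ 207 (scene px (290,228)), while the reported TCP is 175. So the tips end about 32 mm behind the stated TCP, and the gripper body is offset by about the same amount. Trusting the cameras, I raise, open, and go about 34 mm lower. The closing gap will then confirm what I hold: bar 18, tube 24, neck 12.

Emit:
move_arm([
  [[-12,0,0],0],
  [[-20,0,0],0],
  [[-20,0,0],0],
])

```text
time: 4.22
tool_pos: [568.6, -227.2, 196.8]
tcp_rot: [93.0, 89.8, 9.3]
ft_force: [-0.9, -0.8, -0.0]
finger_gap: -0.2
```

Emit:
move_arm([
  [[0,0,0],0],
  [[0,0,0],0],
  [[0,0,0],0],
  [[0,0,0],0],
  [[0,0,0],0],
  [[0,0,0],0],
  [[0,0,0],0],
  [[10,0,0],0],
  [[25,0,0],0],
  [[40,0,0],0],
  [[54,0,0],0],
  [[54,0,0],0],
], jaw=1)

```text
time: 5.72
tool_pos: [567.5, -226.6, 140.5]
tcp_rot: [-168.4, 89.9, 107.9]
ft_force: [0.9, -0.0, 0.3]
finger_gap: 85.4
```

Emit:
move_arm([
  [[0,0,0],0],
  [[0,0,0],0],
  [[0,0,0],0],
  [[0,0,0],0],
  [[0,0,0],0],
  [[0,0,0],0],
  [[0,0,0],0],
  [[0,0,0],0],
], jaw=-1, squeeze=50)

```text
time: 6.72
tool_pos: [567.7, -226.8, 141.1]
tcp_rot: [178.4, 89.9, 94.7]
ft_force: [-2.2, -0.6, 4.8]
finger_gap: 17.2
```

```bash
python3 - <<'E'
from h import *
s=r.sense(); print(s['tool_pos'],s['finger_gap'],s['ft_force'],s['time'])
p,d=r.snapshot('scene'); cv2.imwrite('pics/g3.png',cv2.resize(p[130:370,150:400,::-1],None,fx=2.4,fy=2.4))
E
```

```text
[ 567.70625957 -226.76573483  141.06977894] 17.178569634322844 [-2.1774372  -0.63030143  4.82460578] 6.725
```

View pics/g3.png

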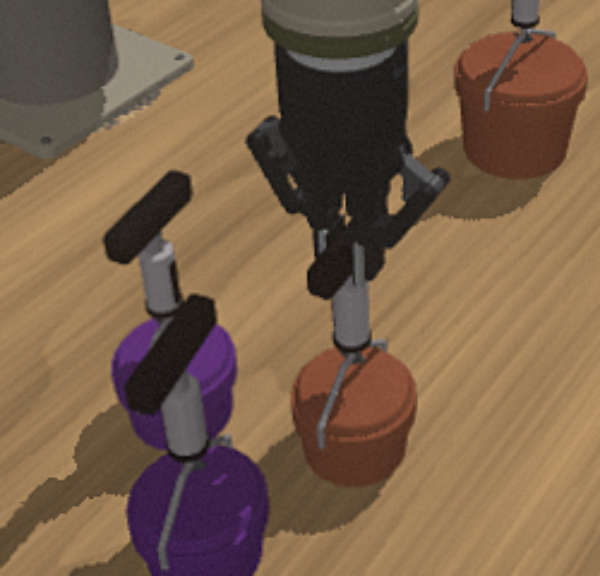

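The bar is gripped: gap 17 mm, and the fingers straddle it at crop (345,255). I lift slowly.

Emit:
move_arm([
  [[-4,0,0],0],
  [[-8,0,0],0],
  [[-12,0,0],0],
  [[-16,0,0],0],
  [[-20,0,0],0],
  [[-24,0,0],0],
  [[-29,0,0],0],
  [[-34,0,0],0],
  [[-40,0,0],0],
  [[-46,0,0],0],
  [[-52,0,0],0],
  [[-56,0,0],0],
])

```text
time: 8.28
tool_pos: [567.9, -226.9, 197.7]
tcp_rot: [159.6, 89.9, 75.9]
ft_force: [0.2, -0.2, -3.9]
finger_gap: 17.5
```

Emit:
move_arm([
  [[0,0,0],0],
  [[0,0,0],0],
  [[0,0,0],0],
  [[0,0,0],0],
  [[0,0,0],0],
  [[0,0,0],0],
  [[0,0,0],0],
  [[0,0,0],0],
])

```text
time: 9.28
tool_pos: [567.9, -226.9, 197.7]
tcp_rot: [156.2, 89.9, 72.5]
ft_force: [-0.2, -0.2, -3.7]
finger_gap: 17.1
```

```bash
python3 - <<'E'
from h import *
s=r.sense(); print(s['tool_pos'],s['finger_gap'],s['ft_force'],s['wrist_torque'],s['time'])
p,d=r.snapshot('scene'); cv2.imwrite('pics/g4.png',cv2.resize(p[130:370,150:400,::-1],None,fx=2.4,fy=2.4))
V,U=np.mgrid[:400,:640]; W=pts('scene',np.c_[U.ravel(),V.ravel()],d.ravel()).reshape(400,640,3)
m=cv2.inRange(cv2.cvtColor(p,cv2.COLOR_RGB2HSV),(0,130,50),(10,255,255))>0
m&=(np.hypot(W[...,0]-568,W[...,1]+227)<80); P=W[m]; print(len(P),np.percentile(P[:,2],[1,50,90,99]))
E
```

```text
[ 567.90700663 -226.935226    197.70346939] 17.126210001137245 [-0.24723806 -0.18572612 -3.65801035] [ 0.03627058 -0.03517715 -0.02046975] 9.275
2218 [ 39.40564485 102.22305053 105.58177151 106.7554176 ]
```

View pics/g4.png

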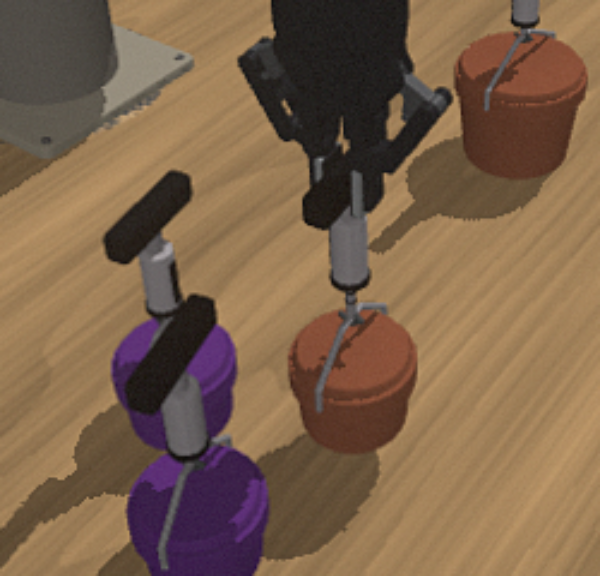

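The pot hangs upright, about 37 mm clear, with the spring stretched at crop (350,300); the weight reads about 3.7 N. I hold for another two seconds, then lower slowly.

Emit:
move_arm([
  [[0,0,0],0],
  [[0,0,0],0],
  [[0,0,0],0],
  [[0,0,0],0],
  [[0,0,0],0],
  [[0,0,0],0],
  [[0,0,0],0],
  [[0,0,0],0],
  [[0,0,0],0],
  [[0,0,0],0],
  [[0,0,0],0],
  [[0,0,0],0],
])

```text
time: 10.82
tool_pos: [567.9, -226.9, 197.7]
tcp_rot: [156.4, 89.9, 72.7]
ft_force: [0.8, 0.6, -4.6]
finger_gap: 17.5
```

Emit:
move_arm([
  [[0,0,0],0],
  [[0,0,0],0],
  [[0,0,0],0],
  [[0,0,0],0],
  [[3,0,0],0],
  [[7,0,0],0],
  [[11,0,0],0],
  [[15,0,0],0],
  [[19,0,0],0],
  [[23,0,0],0],
  [[26,0,0],0],
  [[28,0,0],0],
])

```text
time: 12.32
tool_pos: [567.9, -226.9, 169.5]
tcp_rot: [163.6, 89.9, 79.9]
ft_force: [-0.3, -0.3, -3.1]
finger_gap: 17.1
```

Emit:
move_arm([
  [[2,0,0],0],
  [[4,0,0],0],
  [[6,0,0],0],
  [[8,0,0],0],
  [[10,0,0],0],
  [[12,0,0],0],
  [[15,0,0],0],
  [[18,0,0],0],
  [[21,0,0],0],
  [[24,0,0],0],
  [[26,0,0],0],
  [[27,0,0],0],
])

```text
time: 13.82
tool_pos: [567.9, -226.9, 142.5]
tcp_rot: [152.3, 89.9, 68.6]
ft_force: [-1.3, 0.5, -1.3]
finger_gap: 16.8
```

```bash
python3 - <<'E'
from h import *
s=r.sense(); print(s['tool_pos'],s['finger_gap'],s['ft_force'],s['wrist_torque'],s['time'])
E
```

```text
[ 567.94253403 -226.91705267  142.53134196] 16.80587133002594 [-1.31708607  0.47742704 -1.26091373] [ 0.00474525  0.14637658 -0.02988544] 13.825
```

Emit:
move_arm([
  [[1.5,0,0],0],
  [[1.5,0,0],0],
  [[1.5,0,0],0],
  [[1.5,0,0],0],
])

```text
time: 14.32
tool_pos: [568.0, -226.9, 141.1]
tcp_rot: [150.2, 89.9, 66.5]
ft_force: [-1.6, -0.1, -0.0]
finger_gap: 16.7
```

Emit:
move_arm([
  [[0,0,0],0],
  [[0,0,0],0],
  [[0,0,0],0],
  [[0,0,0],0],
  [[0,0,0],0],
  [[0,0,0],0],
  [[0,0,0],0],
  [[0,0,0],0],
], jaw=1)

```text
time: 15.32
tool_pos: [568.0, -226.9, 141.1]
tcp_rot: [150.2, 89.9, 66.5]
ft_force: [0.4, 0.1, 0.2]
finger_gap: 85.3
```

Emit:
move_arm([
  [[-10,0,0],0],
  [[-25,0,0],0],
  [[-45,0,0],0],
  [[-65,0,0],0],
  [[-85,0,0],0],
  [[-105,0,0],0],
  [[-125,0,0],0],
  [[-140,0,0],0],
  [[-150,0,0],0],
  [[-150,0,0],0],
  [[-150,0,0],0],
])

```text
time: 16.7
tool_pos: [567.6, -227.0, 290.1]
tcp_rot: [-165.0, 89.9, 111.3]
ft_force: [0.7, 0.3, 0.1]
finger_gap: 85.4
```

```bash
python3 - <<'E'
from h import *
s=r.sense(); print(s['tool_pos'],s['finger_gap'],s['ft_force'],s['time'])
p,d=r.snapshot('scene'); cv2.imwrite('pics/g5.png',p[:,:,::-1])
V,U=np.mgrid[:400,:640]; W=pts('scene',np.c_[U.ravel(),V.ravel()],d.ravel()).reshape(400,640,3)
m=cv2.inRange(cv2.cvtColor(p,cv2.COLOR_RGB2HSV),(0,130,50),(10,255,255))
k,l,st,c=cv2.connectedComponentsWithStats(m)
for i in range(1,k):
    if st[i,4]>300:
        P=W[l==i]; zt=np.percentile(P[:,2],90); print(c[i].round(),st[i,4],cv2.minEnclosingCircle(P[abs(P[:,2]-zt)<6][:,:2].astype(np.float32)),zt)
h=(p.max(2)<75)&(np.hypot(W[...,0]-568,W[...,1]+227)<60)&(abs(W[...,2]-195)<30); P=W[h]; print(P.mean(0),np.percentile(P[:,2],[5,50,95]))
E
```

```text
[ 567.59813049 -226.96827863  290.12248846] 85.35815583701707 [0.67128186 0.31946277 0.12842104] 16.7
[366. 172.] 2401 ((482.12060546875, 165.62136840820312), 60.18552780151367) 102.67150998340287
[298. 303.] 2103 ((569.4546508789062, -227.8041229248047), 40.81898498535156) 68.38820067723964
[ 572.68336804 -233.87194989  199.43821276] [187.66718043 202.57704538 205.16858281]
```

View pics/g5.png

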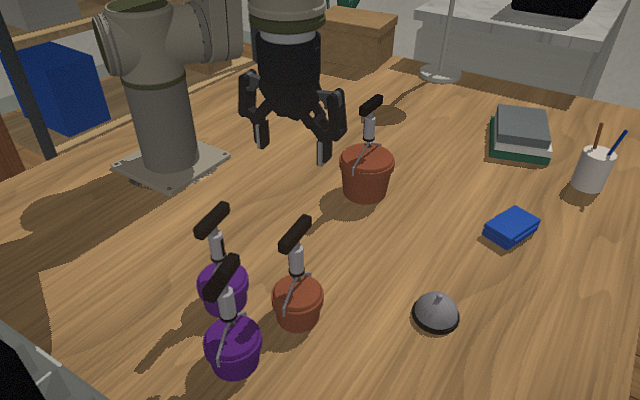

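The small pot stands upright at (298,303), where it began. Its scale is relaxed, the big pot at (366,172) has not moved, and the gripper is clear. I hand in.

```bash
python3 -c "
from bench import r
print(r.hand_in())"
```

```text
the job is handed in; nothing more can be done
None
```

I lifted the small terracotta pot by the handle of its own scale. It hung upright about 37 mm clear of the table for about 3 s, and the wrist force read about 3.7–4.6 N, or roughly 0.4 kg. I then lowered it slowly, let go and handed in at about 17 s; hand-in gives no verdict.

**Last checks (scene camera):**
- **Small pot:** it stands at (569, −228), within about 1 mm of its start, with the lid at 68 mm. The handle top is at about 205 mm, so the scale is relaxed.
- **Big pot:** it is unmoved at (482, 166).
- **Gripper:** it is open, well above the handle, and the wrist force is near zero.

**What failed or disagreed:** the first close missed. At a reported tool height (TCP) of 175 mm, the cameras showed the shut finger tips at about 207 mm, just above the bar. The real tips are therefore about 32 mm behind the tool point the interface describes. I went about 34 mm lower, and the second close held the bar with a gap of about 17 mm (the bar is 18 mm thick).

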